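# Set up the bench plating cell

### The arm

A 6-joint arm with a two-finger parallel gripper is mounted at the origin on the work surface. World frame = base frame: x ahead of the robot, y to its left, z up, the work surface at z = 0. Lengths are in mm, angles in rad, forces in N, time in s.
With the tool pointing down it reaches from about 275 to 725 mm from the base axis. Payload 15.9 kg.
Tool frame: the origin (TCP) lies on the centre line of the jaws, within the pads' length; the fingertips stand 11 mm ahead of it and the grasp point (between the pads) lies 8 mm behind it (robot.tip_extent is the distance from the TCP to the fingertips, in mm); z points along the fingers, y is the line along which they close (so a half turn about z gives the same grasp; the last joint's range is limited). The gripper opens to 85 mm and grips with 20 to 120 N. Pads are 22 mm wide; open, the fingers measure 114 mm over their backs; the gripper's body (76 mm by 85 mm) begins 54 mm behind the grasp point. The pads swing forward as they close: fully open they stand 13 mm farther back than shut.
Start: joints at [1.278, 0.213, -0.034, 1.323, 0, 1.571], TCP at [144.311, 478.706, 220.806] pointing down, gripper open.
Joint ranges: [-2.98, 2.98], [-0.74, 1.72], [-1.14, 1.35], [-2.1, 2.04], [-1.57, 1.44], [-3.14, 3.14]. Speed limits (rad/s): [1.89, 1.89, 2.39, 2.57, 3.14, 3.14].

### API

Orientations are given as a unit quaternion [w, x, y, z].
In Python, from bench import robot gives the robot as it stands.
- The arm moves only by the tool jog_arm, never from a script. Its argument "steps" is a list that holds one entry, the list of rows, each a list of 4 numbers: the shift along the tool's x, y, z in cm, then the turn about the tool's z in degrees. In form: [[[dx, dy, dz, spin], ...]]. A call has 1 to 5 rows; each row shifts and turns the commanded pose from where the row before left it, along the tool's axes as they then stand; what a row does not reach is not made up. A row lasts 1/8 s, in which the tool goes at most 62.5 mm and 10.7 degrees, less where a joint would pass 70% of its speed; a pose out of reach is approached as far as the arm can. A call with a gripper value outside its range is refused whole. "grip" is the closure, from 0 (fully open) to 1 (shut), set as the call begins (left out, the last holds). The fingers move at their own pace and stop on an object; the grip force is fixed at half the most. Time passes only in rows, so rows that do not move let the fingers close. It gives the time, the measured TCP pose, the force, the opening and the grip force at its end, in the units of the state.
- robot.state(): the state, without advancing time (a new reading comes with each control period).
- robot.grab_frame(name): name is "side" or "top" or "wrist"; returns the picture (420x560x3 uint8, red, green, blue); there is no depth.
- robot.get_calibration(name): a dict with "fx", "fy", "cx", "cy" (pixels), "rvec" (rotation vector, rad) and "tvec" (3), from world to camera coordinates, as OpenCV has them. Camera axes: x right, y down, z forward; pixel columns grow to the right and rows downward; lengths in mm; the calibration is good to about 2 mm. A picture is of the moment at which its call begins: read the wrist's pose just before it. get_calibration takes no time and is no camera call; for the wrist camera it gives the pose at the moment of the call.
- robot.close_job(): hands the job in; it is judged then, once.
Trained networks look in the newest picture that a camera, given by its name, has taken for a name from the list of things; names that differ only in an ending like _2 or _b are one class to them, and where a whole thing is asked for, a point or a joint stands for the part that bears it (a point fixed in the world has none). Each returns a list of dicts, best first, with "p" (0 to 1); they miss things now and then, are a little off and sometimes report something else, mostly with a low value. They report only what shows in the picture. A call takes as long as a camera call. They do not tell look-alikes from the thing itself.
- robot.boxes_of(camera, query): "xy" ([column, row] as shares, 0 to 1, of the picture: columns of its width, rows of its height, amid what is visible of it).
The state is a dict: "t": time; "qpos": joint angles; "qd": joint speeds; "joint_efforts": joint torques, N m; "ee_pos": TCP position; "ee_rot": TCP orientation; "ft_force": force on the tool from outside, world axes, zero at the start; "moment": the same for the moment, N m; "width": finger opening in mm; "grasp_force": force on a finger pad.
Only numpy, scipy, OpenCV 4.12 (cv2) and the standard library are available. Lean on these libraries where they do the work, as an engineer would, in place of code of your own. Each camera call takes 0.05 s, during which the arm holds its last target. There are 200 camera calls.

### The job

Set up the plating cell. From the drip rack, first hang the two copper anodes in the tank, one in the pair of saddles at each end, then hang the steel bracket on its bar in the middle saddles between them, every bar seated square across the tank and roughly centred over it; only when all three hang there, stand the battery pack on the rubber mat, in the middle and square to it, long side along long side. Leave the bottle, the vial and the tweezers where they are.

Things in the scene. Friction and masses are not known exactly. Their poses are not given: they have to be found in the camera images.
- tank: Fixed grey tank, empty, outside 262 (x) by 132 mm (y), inside 250 by 120. Long rims have flanges, top z = 100 mm, from 60 to 78 mm off the centre line, with white ribs 10 mm high forming facing pairs of open saddles 34 mm wide at x = -80, 0, +80 mm. A bar laid across (along y) drops between ribs onto both flanges, its plate hanging inside. Origin: centre of the underside, on the bench.
- rack: Fixed drip rack: white tray 270 (x) by 170 mm (y) with two flat steel rails along x at y = -67 and +67 mm, tops 100 mm above the bench, on thin posts. The three hanger bars lie across the rails (along y), about 80 mm apart, in any order. Origin: centre of the underside, on the bench.
- anode_1: One of two identical, interchangeable anodes: copper hanger bar 170 mm long (y), 20 wide (x), 6 thick; below it a copper plate 80 mm wide (y), 6 thick, 66 deep; on top at its middle an upright brass block 18 (x) by 26 (y) by 34 mm high to grip (top 40 mm above the origin). Origin: centre of the bar's underside, z up; either way round will do. 0.5 kg. Starts hanging across the rack.
- anode_2: The other anode: copper hanger bar 170 mm long (y), 20 wide (x), 6 thick; below it a copper plate 80 mm wide (y), 6 thick, 66 deep; on top at its middle an upright brass block 18 (x) by 26 (y) by 34 mm high to grip (top 40 mm above the origin). Origin: centre of the bar's underside, z up; either way round will do. 0.5 kg. Starts hanging across the rack.
- workpiece: Steel angle bracket on its hanger: copper bar 170 mm long (y), 12 wide (x), 6 thick; on top a round brass knob 22 mm in diameter, 34 high, to grip (top 40 mm above the origin); the bracket, 50 mm wide (y), 16 mm foot, hangs to 66 mm below the bar. Origin: centre of the bar's underside, z up; either way round will do. 0.3 kg. Starts hanging across the rack.
- mat: Black rubber mat, 160 mm (x) by 130 mm (y), 3 mm thick, fixed flat on the bench at one side. Origin: centre of its underside, on the bench; z up.
- battery: Cordless-tool battery pack standing on the bench: black and grey body 105 mm (x) by 80 mm (y) by 60 mm high, with an upright round stem at its middle to grip, 34 mm in diameter, 55 mm high (top 115 mm above the base). About 0.55 kg. Origin: centre of the underside; z up. Either way round will do; its long side goes along the mat's long side.
- bottle: Bystander: amber bottle with blue cap, 66 mm in diameter, 170 mm high, standing loose beyond the tank and rack. Origin: centre of the underside.
- vial: Bystander: small glass vial with metal cap, 28 mm in diameter, 52 mm high, standing loose at one side. Origin: centre of the underside.
- tweezers: Bystander: steel tweezers lying loose on the bench at one side, 140 mm long (x), about 15 mm wide, 8 mm high. Origin: near their middle, on the bench.
Not all that is in view belongs to the job. What is shaped like the workpiece but blue, purple or white is not meant.

How it is judged:
By the outcome, as a careful person would: the job done as asked, in the order asked, and still so for the second after the job is handed in, with the robot touching nothing.
It also fails if it takes over 112 s, if anything falls off the work surface, if the arm or the gripper's body presses on something with over 40 N, if the wrist force passes 120 N, or if a joint passes its speed limit or range.

## Working session

There is one attempt and no reset: what is moved stays moved. The work goes in short steps, Python scripts to look and compute and a tool call to move; the robot and the scene stay as the last step left them, time stands still between calls to the robot, and variables do not carry over. Pictures are saved under pics/ and viewed, at most 14 in all, crops included, and the job is handed in when it is done.

Besides the shell and the picture viewer there is one more tool, called after ">>>" as name(argument=value, ...) on one line, values as JSON. jog_arm: Moves the arm, as the interface text tells. Its arguments: {"type":"object","properties":{"steps":{"type":"array","items":{"type":"array","items":{"type":"array","items":{"type":"number"}}}},"grip":{"type":"number"}},"required":["steps"]}

```bash
mkdir -p pics; ls; python3 - <<'E'
from bench import robot
import cv2
for n in ("side","top"):
    f=robot.grab_frame(n); cv2.imwrite(f"pics/{n}0.png",f[:,:,::-1])
    c=robot.get_calibration(n); print(n,c)
    for q in ("tank","rack","anode_1","workpiece","mat","battery","bottle","vial","tweezers"):
        print(q,[(round(b["xy"][0]*560),round(b["xy"][1]*420),round(b["p"],2)) for b in robot.boxes_of(n,q)])
print(robot.state())
E
```

```text
pics
side {'fx': 442.8610677911687, 'fy': 442.8610677911687, 'cx': 280.4151830523669, 'cy': 214.23047704612245, 'rvec': array([ 2.17516635, -0.38750482,  0.20239556]), 'tvec': array([-519.51935824,  152.14460941,  989.51977121])}
tank [(269, 184, 0.96)]
rack [(292, 264, 0.59), (294, 351, 0.27)]
anode_1 [(263, 238, 0.98), (326, 226, 0.95)]
workpiece [(176, 199, 0.91), (409, 230, 0.84), (297, 234, 0.83), (198, 354, 0.65), (415, 362, 0.56)]
mat [(195, 167, 0.65)]
battery [(296, 350, 0.9)]
bottle [(365, 193, 0.63)]
vial [(403, 306, 0.82)]
tweezers [(297, 233, 0.2)]
top {'fx': 408.8941117220147, 'fy': 408.8941117220147, 'cx': 274.68025957889154, 'cy': 215.6265459892417, 'rvec': array([ 2.16130154, -2.13200005,  0.13516066]), 'tvec': array([ -47.62376406,  550.23791895, 1090.83157745])}
tank [(210, 205, 0.72), (305, 222, 0.72)]
rack [(306, 222, 0.82)]
anode_1 [(313, 186, 0.87), (307, 243, 0.71), (309, 214, 0.41)]
workpiece [(326, 122, 0.63), (202, 305, 0.63), (309, 214, 0.62), (384, 322, 0.62), (437, 188, 0.62)]
mat [(119, 256, 0.96)]
battery [(401, 255, 0.84)]
bottle [(269, 128, 0.97)]
vial [(381, 169, 0.41)]
tweezers [(143, 174, 0.47)]
{'t': 1.0, 'qpos': array([ 1.27798174e+00,  2.12887652e-01, -3.44024093e-02,  1.32351176e+00,
       -1.89294251e-05,  1.57080289e+00]), 'qd': array([ 0.00041974, -0.00168913,  0.00191696, -0.00045313, -0.00055052,
        0.00157232]), 'joint_efforts': array([ 3.77828119e-04, -6.85978103e+01,  4.87339997e+01,  1.34776517e-03,
        1.51637319e-04,  1.10378556e-05]), 'ee_pos': array([144.32391539, 478.69571572, 220.81105423]), 'ee_rot': array([ 8.96250452e-06,  1.45888055e-01,  9.89301104e-01, -4.09982127e-06]), 'ft_force': array([ 0.37447846,  1.06220441, -0.56469759]), 'moment': array([-0.04427153, -0.05741745,  0.02385729]), 'grasp_force': 0.0, 'width': 85.36173399426916}
```

View pics/top0.png

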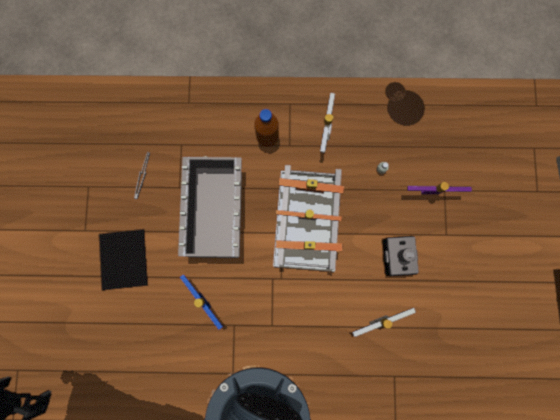

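View pics/side0.png

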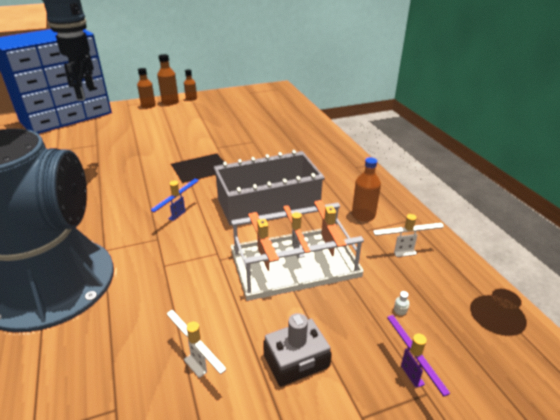

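The top view has tank at (210,207), rack at (308,220) with copper bars at (313,186), (309,214), (310,245), mat (123,260), battery (401,256). Candidates for the workpiece: white (328,120), white (384,323), blue (202,302), purple (440,188), and the copper bar with a round knob in the rack's middle (309,214). I choose the rack one; anodes are at (313,186) and (310,245).

```bash
python3 - <<'E'
import cv2
f=cv2.imread("pics/top0.png")
cv2.imwrite("pics/c1.png",cv2.resize(f[150:280,172:350],None,fx=4.4,fy=4.4,interpolation=cv2.INTER_CUBIC))
a=cv2.resize(f[222:300,90:160],None,fx=5,fy=5,interpolation=cv2.INTER_CUBIC)
b=cv2.resize(f[222:300,370:440],None,fx=5,fy=5,interpolation=cv2.INTER_CUBIC)
cv2.imwrite("pics/c2.png",cv2.hconcat([a,b]))
E
```

```text
(no output)
```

View pics/c1.png

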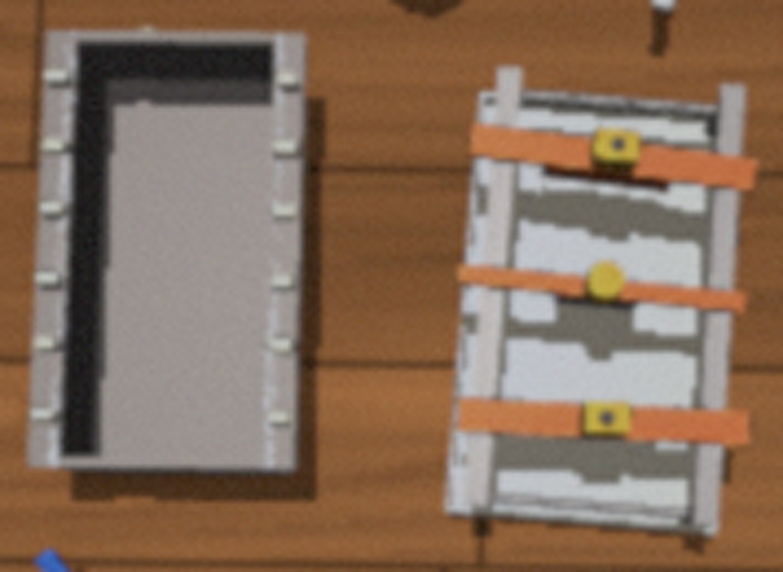

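View pics/c2.png

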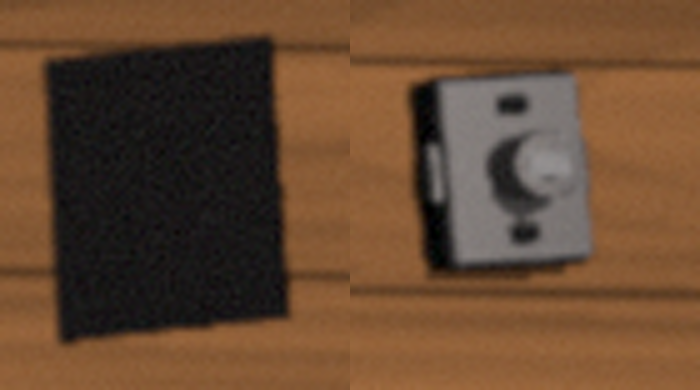

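The first crop shows the choice is right: a round knob on a narrow copper bar at (606,280), with square brass blocks on wide bars at (616,147) and (606,418), and tank ribs in 6 facing pairs. The second shows the mat corners and the battery's grey top, with the stem at right.

```bash
cat > h.py <<'E'
import numpy as np, cv2
from bench import robot
def ray(name,px,z,cal=None):
    c=cal or robot.get_calibration(name)
    R=cv2.Rodrigues(np.array(c["rvec"]))[0]; t=np.array(c["tvec"])
    px=np.atleast_2d(np.array(px,float))
    d=np.c_[(px[:,0]-c["cx"])/c["fx"],(px[:,1]-c["cy"])/c["fy"],np.ones(len(px))]@R
    o=-R.T@t
    return (o+d*((z-o[2])/d[:,2])[:,None])[:,:2]
def yaw():
    w,x,y,z=robot.state()["ee_rot"]; return 2*np.arctan2(y,x)  # tool-x azimuth, tool pointing down
E
python3 - <<'E'
from h import *
def crop(p,o,s): p=np.array(p,float); return np.array(o)+(p+.5)/s-.5
ang=lambda v:np.degrees(np.arctan2(v[1],v[0])).round(1)
L=[(57,77),(53,146),(49,208),(46,278),(43,343),(40,414)];Rr=[(289,80),(285,149),(284,211),(281,281),(281,343),(280,416)]
l=ray("top",crop(L,(172,150),4.4),110);r=ray("top",crop(Rr,(172,150),4.4),110)
print("tank c",(l.mean(0)+r.mean(0))/2,"ang",ang(l[0]+r[0]-l[5]-r[5]),ang(l.mean(0)-r.mean(0))-90, np.linalg.norm(l.mean(0)-r.mean(0)))
print("saddles",[((l[2*i]+l[2*i+1]+r[2*i]+r[2*i+1])/4).round(1) for i in range(3)])
for n,e,k in (("far",((472,139),(756,173)),(616,147)),("mid",((459,273),(746,302)),(606,280)),("near",((459,414),(748,428)),(606,418))):
    p=ray("top",crop(e,(172,150),4.4),106); print(n,p.mean(0),ang(p[0]-p[1])-90,np.linalg.norm(p[0]-p[1]),"knob",ray("top",crop(k,(172,150),4.4),140))
m=ray("top",crop([(48,62),(271,38),(288,316),(62,340)],(90,222),5),3)
print("mat",m.mean(0),ang(m[0]+m[1]-m[2]-m[3]),ang(m[0]+m[3]-m[1]-m[2])-90,np.ptp(m,0))
b=ray("top",crop(np.array([(438,80),(574,72),(591,257),(455,266)])-(350,0),(370,222),5),60)
print("bat",b.mean(0),ang(b[0]+b[1]-b[2]-b[3]),ang(b[0]+b[3]-b[1]-b[2])-90,np.linalg.norm(b[0]-b[3]),"stem",ray("top",crop((550-350,163),(370,222),5),115))
print("tool-x az",np.degrees(yaw()))
E
```

```text
tank c [566.00634383 129.03483019] ang -0.1 0.20000000000000284 138.833719002281
saddles [array([645.3, 128.7]), array([566.1, 129.5]), array([486.6, 128.9])]
far [ 623.30204701 -134.85456219] -6.299999999999997 169.58774079119394 knob [[ 621.28879921 -133.47436057]]
mid [ 544.36462373 -128.28835849] -5.099999999999994 169.35155782527133 knob [[ 543.96002042 -127.94484691]]
near [ 465.90677456 -129.15924786] -2.0 168.22969308807058 knob [[ 465.42768723 -128.16476451]]
mat [426.46680586 384.78578431] 6.9 6.900000000000006 [170.42646899 144.53558319]
bat [ 445.84398726 -381.78029598] 3.7 4.400000000000006 98.66713829835179 stem [[ 446.32590719 -383.20607765]]
tool-x az 163.2225842495981
```

>>> jog_arm(steps=[[[0, 0, 0, -8.4], [0, 0, 0, -8.4], [-3, -4, 0, 0], [-3.5, -4.5, 0, 0], [-3.5, -4.5, 0, 0]]], grip=0)

```text
t: 1.62
ee_pos: [245.1, 347.4, 220.9]
ee_rot: [0.0, -0.001, 1.0, 0.0]
ft_force: [1.1, -0.0, 0.2]
width: 85.5
grasp_force: 0.0
```

>>> jog_arm(steps=[[[-3.7, -4.8, 0, 0], [-3.7, -4.8, 0, 0], [-3.7, -4.8, 0, 0], [-3.7, -4.8, 0, 0], [-3.7, -4.8, 0, 0]]])

```text
t: 2.25
ee_pos: [430.5, 107.0, 221.1]
ee_rot: [0.0, -0.0, 1.0, 0.0]
ft_force: [0.7, 1.7, 0.9]
width: 85.5
grasp_force: 0.0
```

>>> jog_arm(steps=[[[-3.7, -4.8, 0, 0], [-3.7, -4.8, 0, 0], [-3.7, -4.8, 0, 0], [-3.7, -4.8, 0, 6.3], [0, 0, 0, 0]]])

```text
t: 2.88
ee_pos: [578.8, -86.2, 219.4]
ee_rot: [-0.001, 0.057, 0.998, -0.0]
ft_force: [-0.1, 0.6, 0.1]
width: 85.2
grasp_force: 0.0
```

```bash
python3 - <<'E'
from h import *
f=robot.grab_frame("wrist"); c=robot.get_calibration("wrist"); cv2.imwrite("pics/w1.png",f[:,:,::-1])
R=cv2.Rodrigues(np.array(c["rvec"]))[0];print("cam",-R.T@c["tvec"],R[2])
for q in ("anode_1","workpiece"):
    for b in robot.boxes_of("wrist",q):
        p=(b["xy"][0]*560,b["xy"][1]*420); print(q,np.round(p),round(b["p"],2),ray("wrist",p,140,c).round(1))
E
```

```text
cam [504.63899682 -76.59393053 373.23636767] [ 0.28818371 -0.03278991 -0.95701357]
anode_1 [199.  48.] 0.72 [[ 468.5 -119.9]]
workpiece [217. 159.] 0.95 [[ 536.8 -120.3]]
workpiece [214. 356.] 0.75 [[ 692.1 -148. ]]
```

View pics/w1.png

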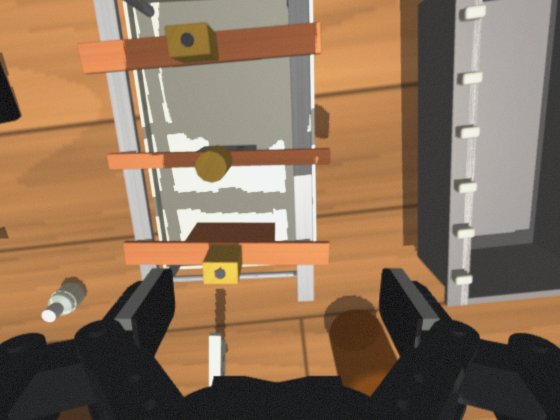

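The wrist view shows the near anode's block top at (187,40), the workpiece's knob at (211,166), the far anode's block top at (220,272) and the tank ribs at right.

```bash
python3 - <<'E'
from h import *
ang=lambda v:np.degrees(np.arctan2(v[1],v[0])).round(1)
print(robot.state()["ee_pos"],np.degrees(yaw()))
print("tops near,mid,far",ray("wrist",[(187,40),(211,166),(220,272)],140).round(1).tolist())
for e in (((81,58),(320,39)),((109,161),(329,156)),((125,253),(329,253))):
    p=ray("wrist",e,106);print(p.mean(0).round(1),ang(p[1]-p[0])-90,np.linalg.norm(p[0]-p[1]))
r=ray("wrist",[(474,12),(473,78),(470,132),(468,187),(466,233),(464,280)],110);print(r.round(1).tolist())
E
```

```text
[577.19822353 -82.69287474 220.73766104] 173.76279332977998
tops near,mid,far [[462.7, -125.3], [540.9, -123.5], [619.6, -129.9]]
[ 463.2 -124.8] -2.200000000000003 168.9712980999238
[ 541.2 -123.7] -5.0 168.75930533593504
[ 619.8 -129.3] -6.400000000000006 169.59911310895865
[[461.9, 63.3], [504.0, 64.8], [541.7, 64.5], [583.8, 65.0], [622.0, 65.2], [664.5, 65.5]]
```

>>> jog_arm(steps=[[[-2.5, -2.3, 0, 0], [-2.46, -2.3, 0, 0], [0, 0, 2, 0], [0, 0, 3, 0], [0, 0, 0, 0]]])

```text
t: 3.65
ee_pos: [620.3, -132.8, 169.6]
ee_rot: [-0.002, 0.054, 0.999, 0.0]
ft_force: [0.0, -0.2, 0.5]
width: 85.3
grasp_force: 0.0
```

>>> jog_arm(steps=[[[-0.1, -0.1, 2.0, 0], [0, 0, 1.8, 0], [0, 0, 1, 0], [0, 0, 0, 0]]])

```text
t: 4.15
ee_pos: [622.6, -134.9, 123.4]
ee_rot: [0.0, 0.054, 0.999, 0.0]
ft_force: [-0.1, 0.2, -0.2]
width: 85.5
grasp_force: 0.0
```

>>> jog_arm(steps=[[[0, 0, 0, 0], [0, 0, 0, 0], [0, 0, 0, 0], [0, 0, 0, 0], [0, 0, 0, 0]]], grip=1)

```text
t: 4.78
ee_pos: [623.0, -135.4, 123.5]
ee_rot: [0.0, 0.055, 0.999, -0.0]
ft_force: [-1.0, 1.4, 5.7]
width: 24.2
grasp_force: 59.1
```

>>> jog_arm(steps=[[[0, 0, -1.5, 0], [0, 0, -3, 0], [0, 0, -3.5, -3], [0, 0, -2, -3.3], [0, 0, 0, 0]]])

```text
t: 5.4
ee_pos: [623.4, -135.6, 224.6]
ee_rot: [0.001, -0.0, 1.0, -0.0]
ft_force: [0.0, 0.3, -5.3]
width: 23.2
grasp_force: 59.8
```

>>> jog_arm(steps=[[[-0.3, 2.5, 0, 0], [-0.4, 4.5, 0, 0], [-0.4, 4.5, 0, 0], [-0.4, 4.5, 0, 0], [-0.4, 4.5, 0, 0]]])

```text
t: 6.02
ee_pos: [641.1, 71.0, 221.6]
ee_rot: [-0.001, 0.001, 1.0, -0.0]
ft_force: [0.3, -0.2, -4.1]
width: 23.9
grasp_force: 59.8
```

>>> jog_arm(steps=[[[-0.3, 3, 0, 0], [0, 2, 0, 0], [0, 0.9, 0, 0], [0, 0, 0, 0], [0, 0, 0, 0]]])

```text
t: 6.65
ee_pos: [644.6, 127.6, 222.8]
ee_rot: [-0.0, 0.0, 1.0, -0.0]
ft_force: [-0.1, 0.5, -4.6]
width: 23.6
grasp_force: 59.9
```

```bash
python3 - <<'E'
from h import *
s=robot.state();print(s["ee_pos"])
f=robot.grab_frame("top"); cv2.imwrite("pics/t2.png",cv2.resize(f[130:280,160:350,::-1],None,fx=4,fy=4,interpolation=cv2.INTER_CUBIC))
E
```

```text
[644.64245693 127.57214162 222.82102717]
```

View pics/t2.png

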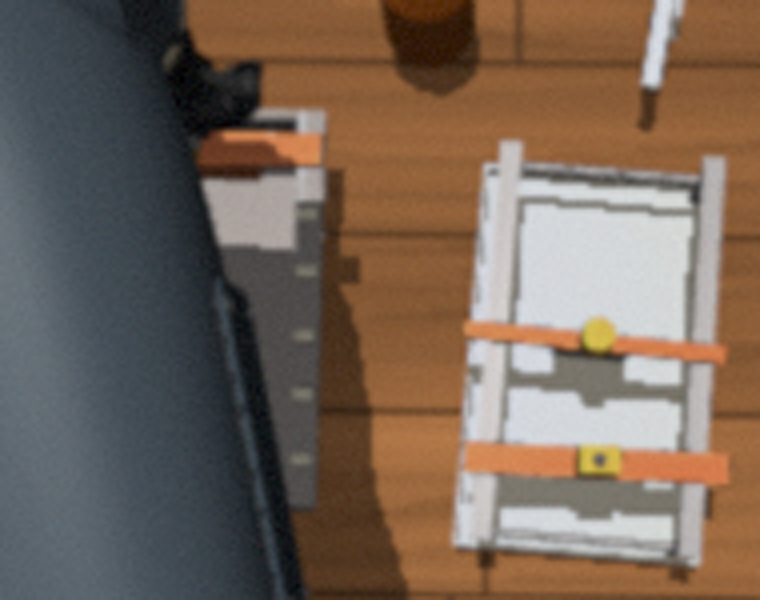

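The held bar's right end shows at (322,149) over the tank's far end; workpiece and near anode are unmoved on the rack.

```bash
python3 - <<'E'
from h import *
c=lambda p:np.array((160,130))+(np.array(p)+.5)/4-.5
print(ray("top",c([(322,133),(322,166),(322,149),(205,149)]),205))
E
```

```text
[[654.01503261  42.41306749]
 [633.83602287  41.89478165]
 [644.21715877  42.16141494]
 [643.38192957 112.01479481]]
```

>>> jog_arm(steps=[[[-0.1, 0.15, 2, 0], [0, 0, 3, 0], [0, 0, 2.5, 0], [0, 0, 1.2, 0], [0, 0, 0, 0]]])

```text
t: 7.32
ee_pos: [645.4, 129.7, 135.6]
ee_rot: [-0.0, 0.0, 1.0, -0.0]
ft_force: [0.1, 0.1, -4.3]
width: 23.7
grasp_force: 59.9
```

>>> jog_arm(steps=[[[0, 0, 0.5, 0], [0, 0, 0.4, 0], [0, 0, 0.3, 0], [0, 0, 0, 0], [0, 0, 0, 0]]])

```text
t: 7.95
ee_pos: [645.6, 130.2, 123.9]
ee_rot: [0.0, -0.0, 1.0, 0.0]
ft_force: [-0.2, 1.0, -4.0]
width: 23.6
grasp_force: 59.9
```

>>> jog_arm(steps=[[[0, 0, 0.1, 0], [0, 0, 0, 0]]])

```text
t: 8.2
ee_pos: [645.8, 130.2, 123.5]
ee_rot: [0.0, -0.0, 1.0, 0.0]
ft_force: [-3.0, -0.2, 4.7]
width: 23.8
grasp_force: 60.9
```

>>> jog_arm(steps=[[[0, 0, 0, 0], [0, 0, 0, 0], [0, 0, 0, 0], [0, 0, 0, 0]]], grip=0)

```text
t: 8.7
ee_pos: [645.6, 130.2, 122.8]
ee_rot: [-0.0, -0.0, 1.0, -0.0]
ft_force: [0.2, -0.4, -0.7]
width: 85.2
grasp_force: 0.0
```

>>> jog_arm(steps=[[[0, 0, -2, 0], [0, 0, -4, 0], [0, 0, -3, 0], [3, -4, 0, 0], [3, -4, 0, 0]]])

```text
t: 9.32
ee_pos: [585.2, 49.5, 212.9]
ee_rot: [0.0, -0.001, 1.0, -0.0]
ft_force: [0.9, -1.1, 0.5]
width: 85.3
grasp_force: 0.0
```

>>> jog_arm(steps=[[[3, -4.5, 0, 0], [3, -4.5, 0, 0], [3, -4.5, 0, 0], [2, -3, 0, 0], [1, -1.2, 0, 2]]])

```text
t: 9.95
ee_pos: [464.9, -128.2, 213.1]
ee_rot: [0.0, 0.019, 1.0, -0.0]
ft_force: [0.0, -1.1, 0.5]
width: 85.8
grasp_force: 0.0
```

>>> jog_arm(steps=[[[0, 0, 2, 0], [0, 0, 3.5, 0], [0, 0, 2.3, 0], [0, 0, 1.2, 0], [0, 0, 0, 0]]])

```text
t: 10.58
ee_pos: [465.7, -126.6, 122.6]
ee_rot: [-0.0, 0.017, 1.0, 0.0]
ft_force: [-0.2, 0.1, 1.5]
width: 85.5
grasp_force: 0.0
```

>>> jog_arm(steps=[[[0, 0, 0, 0], [0, 0, 0, 0], [0, 0, 0, 0], [0, 0, 0, 0], [0, 0, 0, 0]]], grip=1)

```text
t: 11.2
ee_pos: [466.1, -127.1, 123.6]
ee_rot: [0.001, 0.017, 1.0, -0.0]
ft_force: [-2.1, 0.7, 9.3]
width: 23.8
grasp_force: 58.7
```

>>> jog_arm(steps=[[[0, 0, -1.5, 0], [0, 0, -3, 0], [0, 0, -3.5, 0], [0, 0, -2, -2], [0, 0, 0, 0]]])

```text
t: 11.82
ee_pos: [466.3, -127.1, 224.3]
ee_rot: [0.001, -0.0, 1.0, -0.0]
ft_force: [-0.6, -0.9, -6.7]
width: 24.0
grasp_force: 60.2
```

>>> jog_arm(steps=[[[-0.3, 2.5, 0, 0], [-0.4, 4.5, 0, 0], [-0.4, 4.5, 0, 0], [-0.4, 4.5, 0, 0], [-0.4, 4.5, 0, 0]]])

```text
t: 12.45
ee_pos: [484.0, 79.5, 221.8]
ee_rot: [-0.001, 0.0, 1.0, -0.0]
ft_force: [1.3, -0.8, -6.0]
width: 23.4
grasp_force: 60.3
```

>>> jog_arm(steps=[[[-0.1, 3, 0, 0], [0, 1.5, 0, 0], [0, 0.6, 0, 0], [0, 0, 0, 0], [0, 0, 0, 0]]])

```text
t: 13.08
ee_pos: [485.6, 128.2, 222.8]
ee_rot: [-0.0, 0.0, 1.0, -0.0]
ft_force: [-0.9, -0.3, -5.8]
width: 23.3
grasp_force: 60.3
```

```bash
python3 - <<'E'
from h import *
s=robot.state();print(s["ee_pos"])
f=robot.grab_frame("top"); cv2.imwrite("pics/t3.png",cv2.resize(f[130:280,160:350,::-1],None,fx=4,fy=4,interpolation=cv2.INTER_CUBIC))
E
```

```text
[485.61011551 128.21696706 222.77664196]
```

View pics/t3.png

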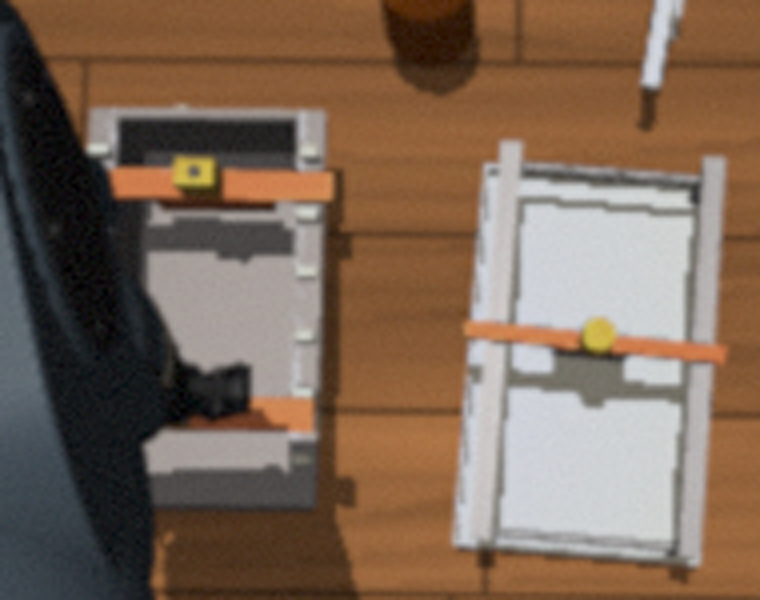

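The far anode sits between its ribs, square across the tank. The held bar's end is at (312,415) over the near saddles (ribs (302,393),(302,460)).

>>> jog_arm(steps=[[[0, 0.05, 2, 0], [0, 0, 3, 0], [0, 0, 2.5, 0], [0, 0, 1.2, 0], [0, 0, 0, 0]]])

```text
t: 13.75
ee_pos: [485.4, 129.2, 135.6]
ee_rot: [-0.0, 0.0, 1.0, -0.0]
ft_force: [-0.7, 0.1, -5.6]
width: 23.2
grasp_force: 60.3
```

```bash
python3 - <<'E'
from h import *
c=lambda p:np.array((160,130))+(np.array(p)+.5)/4-.5
print(ray("top",c([(312,399),(312,431),(312,415)]),205))
print(ray("top",c([(110,184),(334,186)]),106), ray("top",c((194,172)),140))
E
```

```text
[[494.43067751  44.15892933]
 [475.7149559   43.6627288 ]
 [485.06039311  43.91049969]]
[[644.56702961 190.8103211 ]
 [645.01526091  43.47072908]] [[645.04770675 129.72680232]]
```

Good. Nudge +1 mm in x and seat it.

>>> jog_arm(steps=[[[-0.1, 0, 0.5, 0], [0, 0, 0.4, 0], [0, 0, 0.3, 0], [0, 0, 0.1, 0], [0, 0, 0, 0]]])

```text
t: 14.38
ee_pos: [486.9, 129.7, 123.6]
ee_rot: [0.001, -0.0, 1.0, 0.0]
ft_force: [-2.7, -1.2, 6.3]
width: 23.5
grasp_force: 61.6
```

>>> jog_arm(steps=[[[0, 0, 0, 0], [0, 0, 0, 0], [0, 0, 0, 0], [0, 0, 0, 0]]], grip=0)

```text
t: 14.88
ee_pos: [486.6, 129.6, 122.8]
ee_rot: [0.0, -0.0, 1.0, 0.0]
ft_force: [0.7, -0.7, -0.5]
width: 85.7
grasp_force: 0.0
```

>>> jog_arm(steps=[[[0, 0, -2, 0], [0, 0, -4, 0], [0, 0, -3, 0], [-0.7, -4, 0, 0], [-1, -4.5, 0, 0]]])

```text
t: 15.5
ee_pos: [503.9, 44.0, 213.2]
ee_rot: [0.0, -0.001, 1.0, 0.0]
ft_force: [0.7, 0.0, -0.4]
width: 85.4
grasp_force: 0.0
```

>>> jog_arm(steps=[[[-1, -4.5, 0, 0], [-1, -4.5, 0, 0], [-1, -4.5, 0, 0], [-1, -3.75, 0, 5], [0, 0, 0, 0]]])

```text
t: 16.12
ee_pos: [543.9, -130.1, 212.3]
ee_rot: [-0.0, 0.045, 0.999, -0.0]
ft_force: [-0.4, 0.6, -0.2]
width: 85.6
grasp_force: 0.0
```

>>> jog_arm(steps=[[[0, 0, 2, 0], [0, 0, 3.5, 0], [0, 0, 2.3, 0], [0, 0, 1.1, 0], [0, 0, 0, 0]]])

```text
t: 16.75
ee_pos: [543.4, -127.4, 123.7]
ee_rot: [-0.0, 0.043, 0.999, 0.0]
ft_force: [0.5, -0.7, 0.2]
width: 85.4
grasp_force: 0.0
```

>>> jog_arm(steps=[[[0, 0, 0, 0], [0, 0, 0, 0], [0, 0, 0, 0], [0, 0, 0, 0], [0, 0, 0, 0]]], grip=1)

```text
t: 17.38
ee_pos: [544.1, -127.9, 124.4]
ee_rot: [0.001, 0.043, 0.999, -0.0]
ft_force: [-0.8, -0.8, 5.9]
width: 18.1
grasp_force: 58.5
```

>>> jog_arm(steps=[[[0, 0, -1.5, 0], [0, 0, -3, 0], [0, 0, -3.5, -2], [0, 0, -2, -3], [0, 0, 0, 0]]])

```text
t: 18.0
ee_pos: [544.5, -128.1, 225.6]
ee_rot: [0.001, -0.0, 1.0, -0.0]
ft_force: [0.5, -0.5, -2.7]
width: 17.9
grasp_force: 58.9
```

>>> jog_arm(steps=[[[-0.3, 2.5, 0, 0], [-0.4, 4.5, 0, 0], [-0.4, 4.5, 0, 0], [-0.4, 4.5, 0, 0], [-0.4, 4.5, 0, 0]]])

```text
t: 18.62
ee_pos: [562.1, 78.5, 222.8]
ee_rot: [-0.001, 0.001, 1.0, -0.0]
ft_force: [0.4, -0.3, -2.5]
width: 17.7
grasp_force: 59.0
```

>>> jog_arm(steps=[[[-0.2, 3, 0, 0], [0, 1.5, 0, 0], [0, 0.7, 0, 0], [0, 0, 0, 0], [0, 0, 0, 0]]])

```text
t: 19.25
ee_pos: [564.6, 128.2, 223.8]
ee_rot: [-0.0, 0.0, 1.0, -0.0]
ft_force: [0.1, -0.0, -2.9]
width: 17.7
grasp_force: 59.0
```

```bash
python3 - <<'E'
from h import *
s=robot.state();print(s["ee_pos"])
f=robot.grab_frame("top"); a=cv2.resize(f[140:280,160:270,::-1],None,fx=4,fy=4,interpolation=cv2.INTER_CUBIC)
w=robot.grab_frame("side"); b=cv2.resize(w[120:260,190:280,::-1],None,fx=4,fy=4,interpolation=cv2.INTER_CUBIC)
cv2.imwrite("pics/t4.png",cv2.hconcat([a,b]))
E
```

```text
[564.61816484 128.21052586 223.80791416]
```

View pics/t4.png

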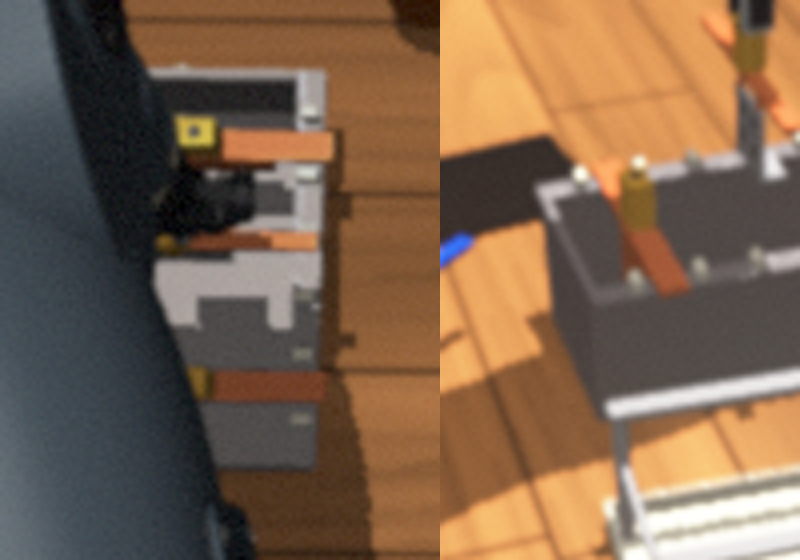

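The near anode sits in its saddles (bar end (325,387)); the held workpiece bar's end is at (317,240), still level and square.

```bash
python3 - <<'E'
from h import *
c=lambda p:np.array((160,140))+(np.array(p)+.5)/4-.5
print(ray("top",c([(317,240),(180,242)]),206)); print("near",ray("top",c([(325,387),(215,386)]),106))
print("ribs mid",ray("top",c([(308,175),(304,293)]),110), ray("top",c([(310,112),(302,354),(302,419)]),110))
E
```

```text
[[564.77390945  42.9766541 ]
 [562.55246995 123.75289867]]
near [[486.44995555  45.34982727]
 [486.1385627  116.21220973]]
ribs mid [[624.52782196  59.59824312]
 [546.76538274  60.09706749]] [[666.6800286   59.416825  ]
 [507.16355292  60.30750693]
 [465.42218613  59.16626874]]
```

>>> jog_arm(steps=[[[-0.2, 0, 2, 1], [0, 0, 3, 0], [0, 0, 2.5, 0], [0, 0, 1.2, 0], [0, 0, 0, 0]]])

```text
t: 19.98
ee_pos: [566.3, 128.8, 136.6]
ee_rot: [-0.0, 0.009, 1.0, -0.0]
ft_force: [0.5, 0.4, -1.9]
width: 17.7
grasp_force: 59.0
```

>>> jog_arm(steps=[[[0, 0, 0.5, 0], [0, 0, 0.4, 0], [0, 0, 0.3, 0], [0, 0, 0.1, 0], [0, 0, 0, 0]]])

```text
t: 20.6
ee_pos: [567.0, 129.1, 124.5]
ee_rot: [0.001, 0.009, 1.0, 0.0]
ft_force: [-1.5, -1.4, 5.4]
width: 17.9
grasp_force: 60.0
```

>>> jog_arm(steps=[[[0, 0, 0, 0], [0, 0, 0, 0], [0, 0, 0, 0], [0, 0, 0, 0]]], grip=0)

```text
t: 21.1
ee_pos: [566.6, 129.1, 123.8]
ee_rot: [-0.0, 0.009, 1.0, -0.0]
ft_force: [-0.5, -0.0, -0.1]
width: 85.5
grasp_force: 0.0
```

>>> jog_arm(steps=[[[0, 0, -2, -1], [0, 0, -4, 0], [0, 0, -3, 0], [0.8, -3.6, 0, 0], [1.25, -5.3, 0, 0]]])

```text
t: 21.72
ee_pos: [546.2, 40.0, 213.9]
ee_rot: [0.0, -0.001, 1.0, 0.0]
ft_force: [0.4, -1.1, -0.4]
width: 85.5
grasp_force: 0.0
```

>>> jog_arm(steps=[[[1.25, -5.3, 0, 0], [1.25, -5.3, 0, 0], [1.25, -5.3, 0, 0], [1.25, -5.3, 0, 0], [1.25, -5.3, 0, 0]]])

```text
t: 22.35
ee_pos: [483.1, -226.6, 214.0]
ee_rot: [0.0, -0.0, 1.0, -0.0]
ft_force: [0.6, -0.9, -0.1]
width: 85.3
grasp_force: 0.0
```

>>> jog_arm(steps=[[[1.25, -5.3, 0, 0], [1.25, -5.3, 0, 0], [1.26, -5.2, 0, -4], [0, 0, 0, 0], [0, 0, 0, 0]]])

```text
t: 22.98
ee_pos: [446.1, -382.7, 213.7]
ee_rot: [-0.0, -0.035, 0.999, 0.0]
ft_force: [0.2, -0.2, 0.1]
width: 85.3
grasp_force: 0.0
```

```bash
python3 - <<'E'
from h import *
print(robot.state()["ee_pos"],np.degrees(yaw()))
f=robot.grab_frame("top"); a=cv2.resize(f[140:270,165:265,::-1],None,fx=4.5,fy=4.5,interpolation=cv2.INTER_CUBIC)
w=robot.grab_frame("side"); b=cv2.resize(w[130:230,200:335,::-1],(345,256),interpolation=cv2.INTER_CUBIC)
x=robot.grab_frame("wrist");x=cv2.resize(x[:,:,::-1],(345,a.shape[0]-256),interpolation=cv2.INTER_AREA)
cv2.imwrite("pics/wr5.png",robot.grab_frame("wrist")[:,:,::-1])
cv2.imwrite("pics/t5.png",cv2.hconcat([a,cv2.vconcat([b,x])]))
E
```

```text
[ 446.14833603 -382.74959447  213.65540599] 183.9734633579943
```

View pics/t5.png

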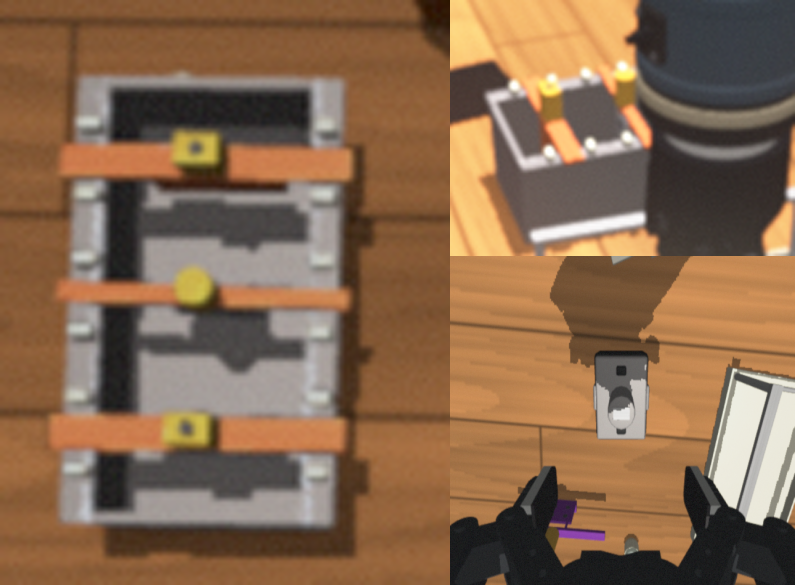

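The top crop shows all three bars seated between their ribs (blocks at (197,150), (187,430), knob (194,287)). The wrist view shows the battery aligned with the tool.

```bash
python3 - <<'E'
import cv2
f=cv2.imread("pics/wr5.png"); cv2.imwrite("pics/c6.png",cv2.resize(f[100:270,210:350],None,fx=3.5,fy=3.5,interpolation=cv2.INTER_CUBIC))
from h import *
c=lambda p:np.array((165,140))+(np.array(p)+.5)/4.5-.5
for e in (((60,161),(352,166)),((57,291),(350,299)),((50,431),(347,435))):
    p=ray("top",c(e),106);v=p[0]-p[1];print(p.mean(0),np.degrees(np.arctan2(v[1],v[0]))-90)
E
```

```text
[644.4536773  129.61782792] -0.304673589323059
[566.71340452 128.3111401 ] -0.846470613168492
[486.72925248 128.30768835] 0.0005340738285894986
```

View pics/c6.png

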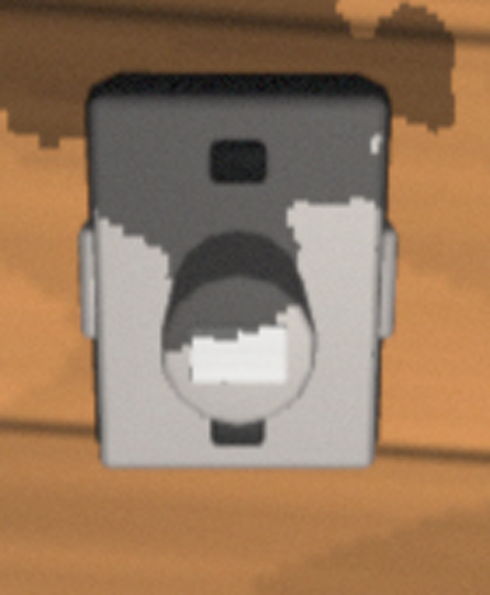

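The crop shows the battery's top face, corners (92,98), (385,98), (373,465), (105,465), with the stem top centred at (239,350).

```bash
python3 - <<'E'
from h import *
c=lambda p:np.array((210,100))+(np.array(p)+.5)/3.5-.5
b=ray("wrist",c([(92,98),(385,98),(373,465),(105,465)]),60)
v=b[0]+b[1]-b[2]-b[3];print(b.mean(0),np.degrees(np.arctan2(v[1],v[0])),ray("wrist",c((239,350)),115),robot.state()["ee_pos"])
E
```

```text
[ 443.12842486 -381.65669222] -175.87874953510192 [[ 443.69605839 -381.74702842]] [ 446.64224182 -382.00645306  214.02143023]
```

>>> jog_arm(steps=[[[0.15, 0, 3, 0], [0, 0, 4, 0], [0, 0, 3.5, 0], [0, 0, 2, 0], [0, 0, 0.8, 0]]])

```text
t: 23.8
ee_pos: [444.6, -382.1, 80.0]
ee_rot: [-0.0, -0.036, 0.999, 0.0]
ft_force: [-0.8, -0.1, 1.0]
width: 85.5
grasp_force: 0.0
```

>>> jog_arm(steps=[[[0, 0, 0, 0], [0, 0, 0, 0], [0, 0, 0, 0], [0, 0, 0, 0], [0, 0, 0, 0]]], grip=1)

```text
t: 24.42
ee_pos: [445.1, -383.1, 81.8]
ee_rot: [0.001, -0.035, 0.999, -0.0]
ft_force: [-1.1, 4.2, 7.8]
width: 32.2
grasp_force: 58.8
```

>>> jog_arm(steps=[[[0, 0, -1.5, 0], [0, 0, -4, 0], [0, 0, -5, 2], [0, 0, -5, 2], [0, 0, -1.5, 0]]])

```text
t: 25.05
ee_pos: [445.3, -383.7, 255.0]
ee_rot: [0.002, 0.0, 1.0, -0.002]
ft_force: [0.5, 0.1, -5.8]
width: 32.3
grasp_force: 61.2
```

>>> jog_arm(steps=[[[0, 2.5, 0, 0], [0, 5, 0, 0], [0, 5, 0, 0], [0, 5, 0, 0], [0, 5, 0, 0]]])

```text
t: 25.68
ee_pos: [444.2, -156.6, 251.7]
ee_rot: [0.0, -0.0, 1.0, -0.0]
ft_force: [0.4, 0.5, -4.8]
width: 32.2
grasp_force: 61.5
```

>>> jog_arm(steps=[[[0, 5, 0, 0], [0, 5, 0, 0], [0, 5, 0, 0], [0, 5, 0, 0], [0, 5, 0, 0]]])

```text
t: 26.3
ee_pos: [444.1, 93.5, 251.8]
ee_rot: [0.0, -0.0, 1.0, -0.0]
ft_force: [1.2, -0.9, -5.6]
width: 32.1
grasp_force: 61.5
```

>>> jog_arm(steps=[[[0, 5, 0, 0], [0, 5, 0, 0], [0, 5, 0, 0], [0, 5, 0, 0], [0, 5, 0, 0]]])

```text
t: 26.92
ee_pos: [444.1, 343.5, 251.7]
ee_rot: [0.0, -0.0, 1.0, 0.0]
ft_force: [1.7, -0.3, -6.0]
width: 32.0
grasp_force: 61.5
```

>>> jog_arm(steps=[[[0.8, 3, 0, 0], [1, 1.1, 0, -6.8], [0, 0, 4, 0], [0, 0, 5, 0], [0, 0, 3, 0]]])

```text
t: 27.55
ee_pos: [425.6, 382.2, 129.2]
ee_rot: [-0.001, -0.06, 0.998, -0.001]
ft_force: [0.2, 0.4, -5.7]
width: 31.9
grasp_force: 61.5
```

>>> jog_arm(steps=[[[0, 0, 2, 0], [0, 0, 0, 0], [0, 0, 0, 0]]])

```text
t: 27.92
ee_pos: [426.9, 383.3, 112.2]
ee_rot: [0.001, -0.059, 0.998, 0.0]
ft_force: [0.8, 0.6, -5.2]
width: 31.8
grasp_force: 61.6
```

```bash
python3 - <<'E'
from h import *
print(robot.state()["ee_pos"],np.degrees(yaw()))
f=robot.grab_frame("top"); a=cv2.resize(f[210:310,80:180,::-1],None,fx=4,fy=4,interpolation=cv2.INTER_CUBIC)
x=robot.grab_frame("wrist")[:400,:,::-1]; cv2.imwrite("pics/t7.png",cv2.hconcat([a,x[:,80:480]]))
E
```

```text
[426.86729576 383.28856016 112.17532681] 186.8189431069736
```

View pics/t7.png

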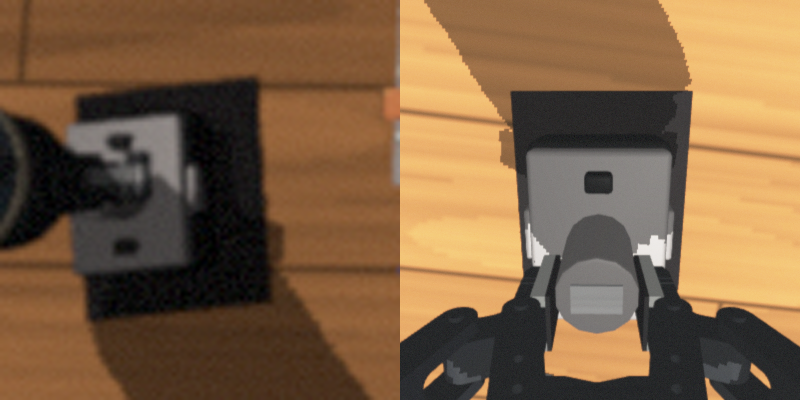

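The battery hovers over the mat, edges parallel; the mat's far edge is at (513,92)-(691,92) in the wrist part, and the battery's far top edge at (528,150)-(671,150).

```bash
python3 - <<'E'
from h import *
m=ray("wrist",[(193,92),(371,92)],3);b=ray("wrist",[(208,149),(351,149)],90.4)
for p,h in((m,80),(b,52.5)):
    v=p[0]-p[1];n=np.array([v[1],-v[0]])/np.linalg.norm(v)
    print(p.mean(0)-n*h*np.sign(n[0]),np.degrees(np.arctan2(v[1],v[0]))-90,np.linalg.norm(v))
c=lambda p:np.array((80,210))+(np.array(p)+.5)/4-.5
b=ray("top",c([(68,126),(182,115),(191,265),(77,273)]),90.4);print(b.mean(0))
E
```

```text
[268.23065201 368.20193021] -173.2850430215037 126.47083278909378
[324.25417623 372.29626677] -173.2936227438298 70.96218629862715
[426.38680999 380.59854615]
```

>>> jog_arm(steps=[[[0.1, 0.3, 0, 0], [0, 0, 1.2, 0], [0, 0, 0.9, 0], [0, 0, 0.4, 0], [0, 0, 0.2, 0]]])

```text
t: 28.65
ee_pos: [424.8, 386.3, 84.6]
ee_rot: [-0.0, -0.06, 0.998, 0.001]
ft_force: [-12.6, 0.8, 26.7]
width: 32.0
grasp_force: 64.9
```

>>> jog_arm(steps=[[[0, 0, 0, 0], [0, 0, 0, 0]]])

```text
t: 28.9
ee_pos: [424.9, 386.2, 84.7]
ee_rot: [0.0, -0.06, 0.998, 0.001]
ft_force: [-8.0, -0.9, 11.3]
width: 32.1
grasp_force: 63.3
```

Seated; release.

>>> jog_arm(steps=[[[0, 0, 0, 0], [0, 0, 0, 0], [0, 0, 0, 0], [0, 0, 0, 0]]], grip=0)

```text
t: 29.4
ee_pos: [425.1, 385.8, 83.8]
ee_rot: [0.0, -0.06, 0.998, -0.0]
ft_force: [-0.3, 0.1, 0.2]
width: 85.5
grasp_force: 0.0
```

>>> jog_arm(steps=[[[0, 0, -2, 0], [0, 0, -5, 0], [0, 0, -5, 0], [0, 0, -4, 0], [0, 0, 0, 0]]])

```text
t: 30.02
ee_pos: [426.1, 386.8, 246.8]
ee_rot: [0.002, -0.059, 0.998, 0.002]
ft_force: [-0.6, 0.6, -0.2]
width: 85.3
grasp_force: 0.0
```

>>> jog_arm(steps=[[[5, 0, 0, 0], [5, 0, 0, 0], [4, 0, 0, 0], [0, 0, 0, 0], [0, 0, 0, 0]]])

```text
t: 30.65
ee_pos: [286.3, 369.2, 243.3]
ee_rot: [-0.0, -0.06, 0.998, -0.0]
ft_force: [-0.2, -0.0, 0.3]
width: 85.5
grasp_force: 0.0
```

```bash
python3 - <<'E'
from h import *
print(robot.state()["ee_pos"])
f=robot.grab_frame("top"); cv2.imwrite("pics/t8.png",cv2.resize(f[150:310,85:265,::-1],None,fx=3.7,fy=3.7,interpolation=cv2.INTER_CUBIC))
E
```

```text
[286.25688052 369.18128774 243.31054622]
```

View pics/t8.png

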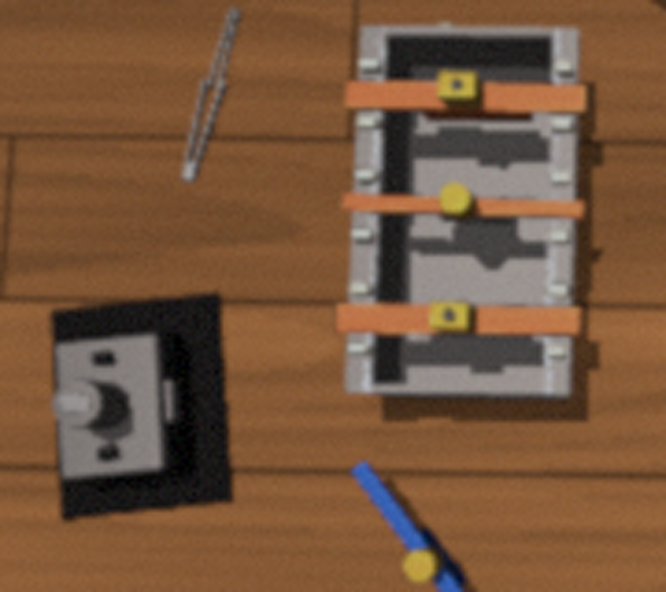

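The battery stands on the mat (top corners (55,345), (157,334), (163,470), (65,479)) and all three bars are seated.

```bash
python3 - <<'E'
from h import *
c=lambda p:np.array((85,150))+(np.array(p)+.5)/3.7-.5
a=lambda v:np.degrees(np.arctan2(v[1],v[0]))
b=ray("top",c([(55,345),(157,334),(163,470),(65,479)]),63);print(b.mean(0),a(b[0]+b[1]-b[2]-b[3]))
b=ray("top",c([(52,312),(218,294),(231,500),(64,519)]),3);print(b.mean(0),a(b[0]+b[1]-b[2]-b[3]))
E
```

```text
[423.6771393  385.17136746] 7.259204998146637
[426.37267153 385.45665781] 7.174596901101758
```

```bash
python3 -c "
from bench import robot
print(robot.close_job())"
```

```text
the job is handed in; nothing more can be done
None
```

The job is handed in: both anodes hang in the end saddles, the bracket hangs between them, and the battery went on the mat last, about 3 mm off its middle and square to it. The bars are within 1° of square, and I touched none of the bottle, vial or tweezers. The run took about 31 s, and the hand-in gave no verdict.

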